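Nest the counter's sorting pans with their handles fanned

TASK

The orange pan has been left in the blue one with its handle over the blue handle, so it stands proud: without lifting it out, push its handle round to either side until the pan drops fully home and is locked, and do not drag the blue pan along. Then set the yellow pan into the orange one, without dropping it from a height, so that it too sits fully home and the three handles are fanned out, none over another. Leave everything else on the counter where it is.

Things in the scene. Friction and masses are not known exactly. Their poses are not given: they have to be found in the camera images.
- pan_large: Blue round steel sorting pan on the counter, 126 mm across the rim, 55 mm high, wall 3 mm, floor 4 mm, 1 kg, loose; dragged along or round if pushed with more than 5 to 10 N. Origin: centre of its underside; z up; x along its straight black handle (20 mm wide, from 60 to 140 mm from the axis, top face 50 mm above the origin).
- large_sockets (a point): Centre of the blue pan's inner floor, 4 mm above its origin. A stiff 9 mm thick ring lies there with three sockets 120 degrees apart for the orange pan's feet. It is hidden under the orange pan and set at an unknown angle: home for the orange handle is 35 to 85 degrees from the blue handle anticlockwise, and also 35 to 85 degrees clockwise (these two are 120 degrees apart).
- pan_medium: Orange round pan, 113 mm across the rim, 72 mm high with feet, 0.2 to 0.45 kg, loose; starts in the blue pan, its handle within 8 degrees of the blue one. Origin: on its axis, level with the bottoms of its three ball feet; z up; x along its handle. Origin 13 mm above the blue pan's when proud (feet on the ring), 4 mm when home (feet in the sockets): it drops 9 mm.
- medium_grip (a point): Middle of the orange handle's level grip, 112 mm from the pan's axis, 49 mm above its origin. Grip 14 mm wide, 18 mm tall, 84 to 140 mm from the axis; a neck joins it to the wall 58 to 70 mm above the origin. 1 to 2 N sideways here turns the pan. Within 5 degrees of home the feet drop in and stop further turning. Home, the grip is lower than the blue handle's top, so it fits only beside it.
- medium_sockets (a point): Centre of the orange pan's inner floor, 15 mm above its origin. A fixed 9 mm thick ring there has sockets at 60, 180 and 300 degrees from the orange handle for the yellow pan's feet, so the yellow pan is home with its handle 60 degrees to either side of the orange one or opposite to it, within 5 degrees.
- pan_small: Yellow round pan, 99 mm across the rim, 82 mm high with feet, wall 3 mm, 0.15 to 0.3 kg, loose, alone on the counter. Origin: on its axis, level with its three ball feet's bottoms (36 mm from the axis, one under the handle); z up; x along its handle. About 3 mm clearance all round in the orange pan. Origin 24 mm above the orange pan's when proud on the ring, 15 mm when home; its rim is then 25 mm above the orange rim.
- small_grip (a point): Middle of the yellow handle's level grip, 112 mm from the pan's axis, 47 mm above its origin. Grip 14 mm wide, 18 mm tall, 84 to 140 mm from the axis; a neck joins it to the wall 64 to 76 mm above the origin.
- large_handle_end (a point): Outer end of the blue pan's black handle, 140 mm from the pan's axis, 45 mm above its origin.
- medium_handle_end (a point): Outer end of the orange handle, 140 mm from the pan's axis, 49 mm above its origin.
- small_handle_end (a point): Outer end of the yellow handle, 140 mm from the pan's axis, 47 mm above its origin.
- tape_measure: Yellow and black tape measure, 68 x 34 x 62 mm, between the pans; bystander. Origin: centre of its underside.
- screw_jar: Clear jar with a red cap, 68 mm across, 85 mm high; bystander. Origin: centre of its underside.
- glue_bottle: White bottle, 52 mm across, 120 mm high; bystander. Origin: centre of its underside.
- screwdriver: Screwdriver with an orange handle lying at the left; bystander. Origin: under its middle.
- wrench: Steel wrench lying at the right; bystander. Origin: under its middle.
- tape_roll: Blue roll of tape lying flat, 90 mm across, 24 mm high; bystander. Origin: centre of its underside.

How it is judged:
On the way, in this order (a step that is already met when the one before it is completed fails the run):
1. the orange pan is fully home in the blue pan, its handle beside the blue handle (z of pan_medium in the frame of pan_large below 0.007 m and horizontal distance between pan_medium and pan_large below 0.008 m and angle between pan_medium's own z axis and vertical below 0.06 rad and horizontal distance between medium_handle_end and large_handle_end above 0.05 m), for 0.2 s.
2. the yellow pan is fully home in the orange pan (z of pan_small in the frame of pan_medium below 0.018 m and horizontal distance between pan_small and pan_medium below 0.008 m and angle between pan_small's own z axis and vertical below 0.06 rad and horizontal distance between small_handle_end and medium_handle_end above 0.05 m), for 0.2 s.
At the end, for the whole second after the job is handed in: Orange pan home in the blue (origin under 7 mm above the blue one's), yellow home in the orange (under 18 mm above), axes within 8 mm, all three pans upright within 3 degrees and at rest, and the three handle ends each over 50 mm apart (all of step 1 and all of step 2 and horizontal distance between small_handle_end and large_handle_end above 0.05 m and angle between pan_large's own z axis and vertical below 0.05 rad and linear speed of each of pan_small, pan_medium, pan_large below 0.02 m/s); the robot touches nothing.
It fails at once if the orange pan is lifted out of the blue one (z of pan_medium in the frame of pan_large above 0.04 m).
It fails at once if the blue pan or its handle end is dragged more than 40 mm (distance of any of pan_large, large_handle_end from where it was at the start of the episode above 0.04 m).
It fails at once if the yellow pan is dropped into the orange one (faster than 0.7 m/s, a fall of more than about 25 mm) (horizontal distance between pan_small and pan_medium below 0.03 m and linear speed of pan_small above 0.7 m/s).
It fails at once if a bystander is moved more than 30 mm (distance of any of tape_measure, screw_jar, glue_bottle, screwdriver, wrench, tape_roll from where it was at the start of the episode above 0.03 m).
It also fails if it takes over 64 s, if anything falls off the work surface, if the arm or the gripper's body presses on something with over 40 N, if the wrist force passes 120 N, or if a joint passes its speed limit or range.

ROBOT

A 7-joint arm with a two-finger parallel gripper is mounted at the origin on the work surface. World frame = base frame: x ahead of the robot, y to its left, z up, the work surface at z = 0. Lengths are in m, angles in rad, forces in N, time in s.
With the tool pointing down it reaches from about 0.4 to 0.85 m from the base axis. Payload 4.5 kg.
Tool frame: the origin (TCP) lies on the centre line of the jaws, within the pads' length; the fingertips stand 8 mm ahead of it and the grasp point (between the pads) lies 11 mm behind it; z points along the fingers, x is the direction in which the jaws open and shut, and the axes are right-handed (so a half turn about z gives the same grasp; the last joint's range is limited). The gripper opens to 88 mm and grips with 3 to 60 N. Pads are 18 mm wide; open, the fingers measure 123 mm over their backs; the gripper's body (75 mm by 187 mm) begins 45 mm behind the grasp point.
Start: joints at [1.179, 0.689, -0.195, 1.565, 0.157, 0.902, -0.215], TCP at [0.258, -0.569, 0.247] pointing down, gripper open.
Joint ranges: [-3.01, 3.01], [-0.46, 2.08], [-1.47, 1.51], [0.13, 2.56], [-1, 4.14], [0.04, 2.09], [-2.66, 2.66]. Speed limits (rad/s): [2.57, 2.57, 3.14, 3.14, 3.14, 3.14, 3.14].

INTERFACE

Orientations are given as a unit quaternion [x, y, z, w].
In Python, from plant import r gives the robot as it stands.
- The arm moves only by the shell command python3 -m pendant 'ROWS' [FORCE]. ROWS is JSON, a list of rows, each a list of 3 entries, a list of its own where there are three numbers: the turn, a rotation vector about the tool's x, y, z in rad, then the shift along the tool's x, y, z in m, then the opening, from 0 (shut) to 1 (fully open). In form: [[[wx, wy, wz], [tx, ty, tz], claw], ...]. A call has 1 to 10 rows; each row is the pose to reach, as a shift and turn from the pose commanded when the call began, along the tool's axes at that moment; what a row does not reach only later rows make up. A row lasts 1/10 s, in which the tool goes at most 50 mm and 8.59 degrees, less where a joint would pass 70% of its speed; a pose out of reach is approached as far as the arm can. A call with a gripper value outside its range is refused whole. The fingers move at their own pace and stop on an object; FORCE is the grip in N (left out, the last holds). Time passes only in rows, so rows that repeat a pose let the fingers close. It gives the time, the measured TCP pose, the force and the opening at its end, in the units of the state.
- r.get_state(): the state, without advancing time (a new reading comes with each control period).
- r.snapshot(name): name is "side" or "top"; returns a dict with "image" (480x640x3 uint8, red, green, blue), "mtx" (3x3 intrinsics, pixels), "R" (3x3) and "t" (3): a world point X has camera coordinates R X + t. Camera axes: x right, y down, z forward; pixel columns grow to the right and rows downward; lengths in m; the calibration is good to about 2 mm. A picture is of the moment at which its call begins. There is no depth.
- r.finish_job(): hands the job in, once; it reports no verdict.
The state is a dict: "clock": time; "q": joint angles; "qd": joint speeds; "joint_torque": joint torques, N m; "tool_pos": TCP position; "eef_rot": TCP orientation; "contact_force": force on the tool from outside, world axes, zero at the start; "moment": the same for the moment, N m; "opening": opening from 0.0 (shut) to 1.0 (fully open).
Only numpy, scipy, OpenCV 4.12 (cv2) and the standard library are available. Lean on these libraries where they do the work, as an engineer would, in place of code of your own. Each camera call takes 0.05 s, during which the arm holds its last target. There are 200 camera calls.

## Working session

There is one attempt and no reset: what is moved stays moved. The work goes in short steps, Python scripts to look and compute and a shell command to move; the robot and the scene stay as the last step left them, time stands still between calls to the robot, and variables do not carry over. Pictures are saved under pics/ and viewed, about 8 in all and at most 12, crops included, and the job is handed in when it is done.

```bash
mkdir -p pics; ls
python3 - <<'E'
from plant import r
import cv2,numpy as np
for n in("top","side"):
    s=r.snapshot(n); cv2.imwrite(f"pics/{n}0.png",s["image"][:,:,::-1]); np.savez(f"pics/{n}0.npz",**s)
    print(n,s["mtx"].round(1).tolist(),s["R"].round(3).tolist(),s["t"].round(3).tolist())
s=r.get_state();print({k:np.round(v,3).tolist() for k,v in s.items()})
E
```

```text
pics
top [[571.0, 0.0, 318.8], [0.0, 571.0, 238.4], [0.0, 0.0, 1.0]] [[0.02, -1.0, 0.007], [-0.992, -0.021, -0.127], [0.127, -0.004, -0.992]] [-0.026, 0.555, 1.208]
side [[460.8, 0.0, 321.1], [0.0, 460.8, 242.6], [0.0, 0.0, 1.0]] [[-0.988, -0.151, -0.008], [-0.101, 0.699, -0.708], [0.112, -0.699, -0.706]] [0.56, 0.083, 1.093]
{'clock': 0.1, 'q': [1.179, 0.69, -0.194, 1.566, 0.157, 0.903, -0.215], 'qd': [-0.001, -0.003, 0.0, -0.002, -0.0, -0.001, 0.0], 'joint_torque': [-0.004, -52.849, -1.272, -15.384, -0.052, 0.002, 0.0], 'tool_pos': [0.258, -0.569, 0.246], 'eef_rot': [0.841, -0.542, -0.001, -0.0], 'contact_force': [0.568, -0.023, -0.632], 'moment': [-0.021, 0.009, -0.023], 'opening': 0.999}
```

View pics/top0.png

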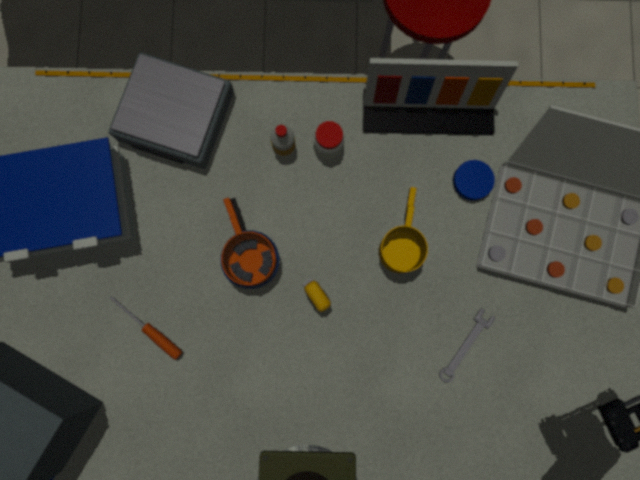

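View pics/side0.png

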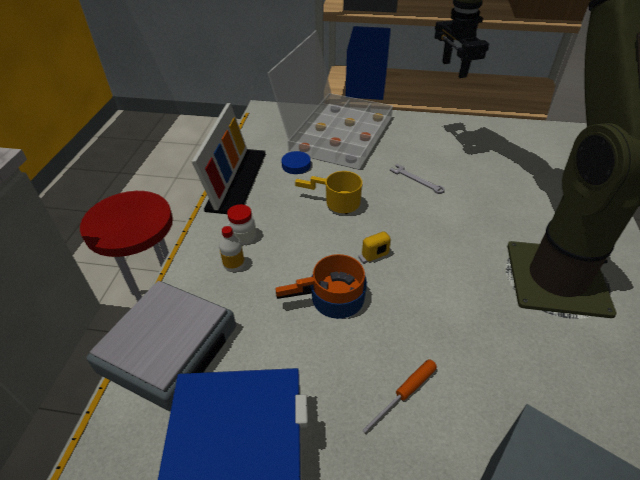

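The top view shows the orange pan at about (250,259) with its handle up to (227,200). The blue handle is just visible to its right, at (233,201). The yellow pan is at (403,250) with its handle tip at (412,187), and the tape measure is at (318,297). The side view agrees. The orange handle sits anticlockwise of the blue one, so I'll push it towards +y. Next I'll measure.

```bash
cat > h.py <<'E'
import numpy as np,cv2
from plant import r
from scipy.optimize import least_squares
def cast(s,uv,z):
    uv=np.atleast_2d(uv).astype(float); K,R,t=s["mtx"],s["R"],s["t"]
    d=np.c_[(uv-K[:2,2])/K[0,0],np.ones(len(uv))]@R; c=-R.T@t
    return c+d*((z-c[2])/d[:,2])[:,None]
def proj(s,X):
    p=(np.atleast_2d(X)@s["R"].T+s["t"])@s["mtx"].T; return p[:,:2]/p[:,2:]
def mask(s,lo,hi,near,win=75):
    m=cv2.inRange(cv2.cvtColor(s["image"],cv2.COLOR_RGB2HSV),lo,hi)
    w=np.zeros_like(m); cv2.circle(w,tuple(int(v) for v in near),win,255,-1); m&=w
    n,l,st,_=cv2.connectedComponentsWithStats(m)
    return np.uint8(l==1+np.argmax(st[1:,4]))*255
ORANGE=((3,140,50),(15,255,255)); YELLOW=((19,140,60),(32,255,255))
def pan(s,rng,near,zrim,rad,zgrip):
    """rim centre (circle of known radius through the far half of the outline) and handle angle"""
    m=mask(s,*rng,near)
    c=cv2.findContours(m,cv2.RETR_EXTERNAL,cv2.CHAIN_APPROX_NONE)[0][0][:,0]
    P=cast(s,c,zrim)[:,:2]; C=(-s["R"].T@s["t"])[:2]
    x0=cast(s,near,zrim)[0,:2]
    for _ in range(6):
        d=P-x0; k=(abs(np.hypot(*d.T)-rad)<.008)&(d@(x0-C)>-.3*rad*np.hypot(*(x0-C)))
        x0=least_squares(lambda x:np.hypot(*(P[k]-x).T)-rad+.0005,x0,loss="soft_l1",f_scale=.001).x
    q=np.argwhere(m)[:,::-1]; G=cast(s,q,zgrip)[:,:2]-x0; rr=np.hypot(*G.T)
    G=G[(rr>.088)&(rr<.15)]; g=G.mean(0)
    return x0,np.degrees(np.arctan2(g[1],g[0])),k.sum(),np.hypot(*G.T).max()
E
python3 - <<'E'
from h import *
for n,po,py in(("top",(250,259),(403,250)),("side",(338,275),(344,190))):
    s=dict(np.load(f"pics/{n}0.npz"))
    print(n,"orange",pan(s,ORANGE,po,.085,.0565,.071),"yellow",pan(s,YELLOW,py,.082,.0495,.056))
s=dict(np.load("pics/top0.npz"))
print("tape",cast(s,(318,297),.06),"blue end",cast(s,(236,200),.05))
im=[s["image"][170:310,200:340],s["image"][170:310,350:490]]
cv2.imwrite("pics/c0.png",cv2.resize(np.hstack(im),(800,400))[:,:,::-1])
E
```

```text
top orange (array([0.50476768, 0.13078055]), np.float64(22.786466543767016), np.int64(90), np.float64(0.1399508437160424)) yellow (array([ 0.5321982, -0.1926759]), np.float64(-10.07086693652658), np.int64(78), np.float64(0.14000275551857422))
side orange (array([0.50774162, 0.13530463]), np.float64(24.971650844546293), np.int64(78), np.float64(0.1400163385898698)) yellow (array([ 0.53617865, -0.1905438 ]), np.float64(2.766406661778387), np.int64(50), np.float64(0.13696567118028585))
tape [[ 0.42816107 -0.01544731  0.06      ]] blue end [[0.63402014 0.16646985 0.05      ]]
```

View pics/c0.png

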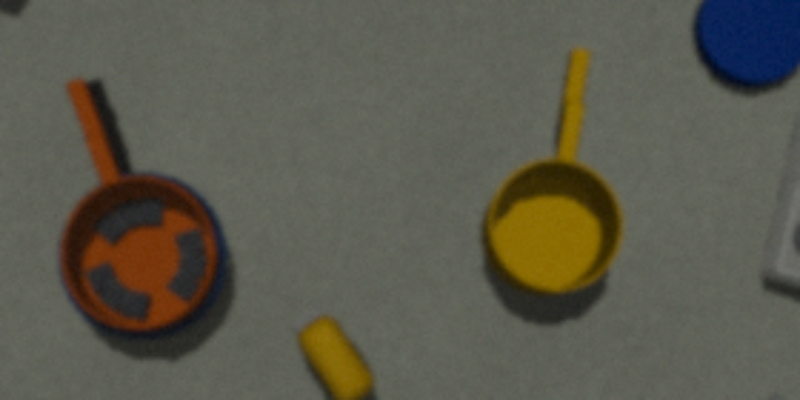

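The crop shows the orange handle tip at crop (77,83), anticlockwise of the black blue-handle tip at crop (97,85). The yellow pan stands clean and clear. My plan is to straddle the orange grip with the jaws half open and push with the trailing finger.

```bash
cat >> h.py <<'E'
from scipy.spatial.transform import Rotation as Ro
def go(p,ang,sgn=-90):
    """turn about tool z and shift along tool axes to TCP p with tool x at ang+sgn deg"""
    s=r.get_state(); R=Ro.from_quat(s["eef_rot"]).as_matrix()
    cur=np.degrees(np.arctan2(R[1,0],R[0,0])); w=-np.radians((ang+sgn-cur+180)%360-180)
    print("t",round(float(s["clock"]),2),"pos",np.round(s["tool_pos"],4),"xang",round(cur,1),"F",np.round(s["contact_force"],1),"M",np.round(s["moment"],2),"op",round(float(s["opening"]),3),"q7",round(s["q"][6],2))
    print("-> turn z",round(w,3),"shift",np.round(R.T@(np.array(p)-s["tool_pos"]),4))
def at(c,ang,rad,z,off=0):
    a=np.radians(ang); return [c[0]+rad*np.cos(a)-off*np.sin(a),c[1]+rad*np.sin(a)+off*np.cos(a),z]
E
python3 - <<'E'
from h import *
go(at((.505,.131),22.8,.112,.16,.004),22.8)
s=dict(np.load("pics/top0.npz"));print(cast(s,(282,128),.12),cast(s,(330,135),.085))
E
```

```text
t 0.1 pos [ 0.2578 -0.5687  0.246 ] xang -65.6 F [ 0.6 -0.  -0.6] M [-0.02  0.01 -0.02] op 0.999 q7 -0.22
-> turn z 0.028 shift [-0.5358 -0.6262  0.0868]
[[0.7745801  0.06671626 0.12      ]] [[ 0.77285872 -0.03401631  0.085     ]]
```

```bash
python3 -m pendant '[[[0,0,0.028],[-0.535,-0.626,0],0.5],[[0,0,0.028],[-0.535,-0.626,0],0.5],[[0,0,0.028],[-0.535,-0.626,0],0.5],[[0,0,0.028],[-0.535,-0.626,0],0.5],[[0,0,0.028],[-0.535,-0.626,0],0.5],[[0,0,0.028],[-0.535,-0.626,0],0.5],[[0,0,0.028],[-0.535,-0.626,0],0.5],[[0,0,0.028],[-0.535,-0.626,0],0.5],[[0,0,0.028],[-0.535,-0.626,0],0.5],[[0,0,0.028],[-0.535,-0.626,0],0.5]]'; python3 -c "
from h import *
go(at((.505,.131),22.8,.112,.16,.004),22.8)"
```

```text
clock: 1.1
tool_pos: [0.4705, -0.1144, 0.2466]
eef_rot: [0.833, -0.553, -0.0, 0.0]
contact_force: [1.6, -0.1, 0.7]
opening: 0.502
t 1.1 pos [ 0.4705 -0.1144  0.2466] xang -67.2 F [ 1.6 -0.1  0.7] M [ 0.   -0.05 -0.04] op 0.502 q7 -1.15
-> turn z -0.0 shift [-0.217  -0.2389  0.0865]
```

```bash
python3 -m pendant '[[[0,0,0],[-0.217,-0.239,0.03],0.5],[[0,0,0],[-0.217,-0.239,0.03],0.5],[[0,0,0],[-0.217,-0.239,0.03],0.5],[[0,0,0],[-0.217,-0.239,0.06],0.5],[[0,0,0],[-0.217,-0.239,0.06],0.5],[[0,0,0],[-0.217,-0.239,0.087],0.5],[[0,0,0],[-0.217,-0.239,0.087],0.5],[[0,0,0],[-0.217,-0.239,0.087],0.5],[[0,0,0],[-0.217,-0.239,0.087],0.5],[[0,0,0],[-0.217,-0.239,0.087],0.5]]'; python3 -c "
from h import *
go(at((.505,.131),22.8,.112,.066,.004),22.8)
s=r.snapshot('side');cv2.imwrite('pics/s1.png',cv2.resize(s['image'][180:380,200:460],(780,600))[:,:,::-1])"
```

```text
clock: 2.1
tool_pos: [0.6065, 0.1742, 0.1601]
eef_rot: [0.832, -0.554, 0.001, 0.001]
contact_force: [0.1, -0.0, 0.3]
opening: 0.5
t 2.1 pos [0.6065 0.1742 0.1601] xang -67.3 F [ 0.1 -0.   0.3] M [-0.04 -0.03  0.03] op 0.5 q7 -1.61
-> turn z -0.002 shift [-0.0037 -0.0017  0.0941]
```

View pics/s1.png

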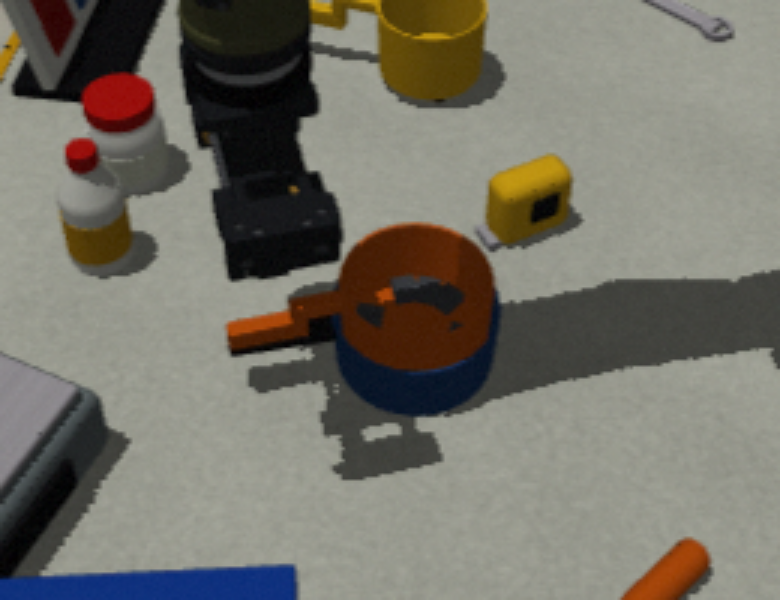

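The side view shows the gripper above the orange handle (grip at crop (262,328)) and clear of the bottle and jar. I'll lower it to straddle the grip, 8 mm above the blue handle.

```bash
python3 -m pendant '[[[0,0,0],[-0.003,-0.002,0.03],0.5],[[0,0,0],[-0.003,-0.002,0.06],0.5],[[0,0,0],[-0.003,-0.002,0.08],0.5],[[0,0,0],[-0.003,-0.002,0.094],0.5],[[0,0,0],[-0.003,-0.002,0.094],0.5]]'; python3 -c "
from h import *
for a in (28,36,44):go(at((.505,.131),a,.112,.066,.015),a)"
```

```text
clock: 2.65
tool_pos: [0.6063, 0.1782, 0.0647]
eef_rot: [0.832, -0.554, -0.001, 0.001]
contact_force: [-0.6, -0.3, 0.9]
opening: 0.497
t 2.65 pos [0.6063 0.1782 0.0647] xang -67.3 F [-0.6 -0.3  0.9] M [ 0.01  0.03 -0.04] op 0.497 q7 -1.62
-> turn z -0.092 shift [-0.0208  0.0015 -0.0013]
t 2.65 pos [0.6063 0.1782 0.0647] xang -67.3 F [-0.6 -0.3  0.9] M [ 0.01  0.03 -0.04] op 0.497 q7 -1.62
-> turn z -0.232 shift [-0.0359  0.0061 -0.0013]
t 2.65 pos [0.6063 0.1782 0.0647] xang -67.3 F [-0.6 -0.3  0.9] M [ 0.01  0.03 -0.04] op 0.497 q7 -1.62
-> turn z -0.372 shift [-0.0502  0.0128 -0.0013]
```

```bash
python3 -m pendant '[[[0,0,-0.045],[-0.010,0.001,-0.001],0.5],[[0,0,-0.09],[-0.020,0.0015,-0.001],0.5],[[0,0,-0.14],[-0.026,0.003,-0.001],0.5],[[0,0,-0.19],[-0.031,0.0045,-0.001],0.5],[[0,0,-0.232],[-0.036,0.006,-0.001],0.5],[[0,0,-0.28],[-0.041,0.008,-0.001],0.5],[[0,0,-0.325],[-0.0455,0.0105,-0.001],0.5],[[0,0,-0.372],[-0.050,0.013,-0.001],0.5],[[0,0,-0.372],[-0.050,0.013,-0.001],0.5]]'; python3 -c "
from h import *
s=r.snapshot('top');cv2.imwrite('pics/t2.png',cv2.resize(s['image'][170:310,180:340],(640,560))[:,:,::-1])
for a in (44,48,52):go(at((.505,.131),a,.112,.058,.015),a)"
```

```text
clock: 3.55
tool_pos: [0.5745, 0.2217, 0.0665]
eef_rot: [0.921, -0.389, -0.001, 0.0]
contact_force: [0.3, -0.9, -0.3]
opening: 0.503
t 3.6 pos [0.5751 0.2213 0.0666] xang -45.8 F [ 0.5  0.6 -0. ] M [-0.   -0.07 -0.02] op 0.499 q7 -1.45
-> turn z 0.003 shift [0.0013 0.0011 0.0086]
t 3.6 pos [0.5751 0.2213 0.0666] xang -45.8 F [ 0.5  0.6 -0. ] M [-0.   -0.07 -0.02] op 0.499 q7 -1.45
-> turn z -0.067 shift [-0.0065  0.0024  0.0086]
t 3.6 pos [0.5751 0.2213 0.0666] xang -45.8 F [ 0.5  0.6 -0. ] M [-0.   -0.07 -0.02] op 0.499 q7 -1.45
-> turn z -0.137 shift [-0.0142  0.0042  0.0086]
```

View pics/t2.png

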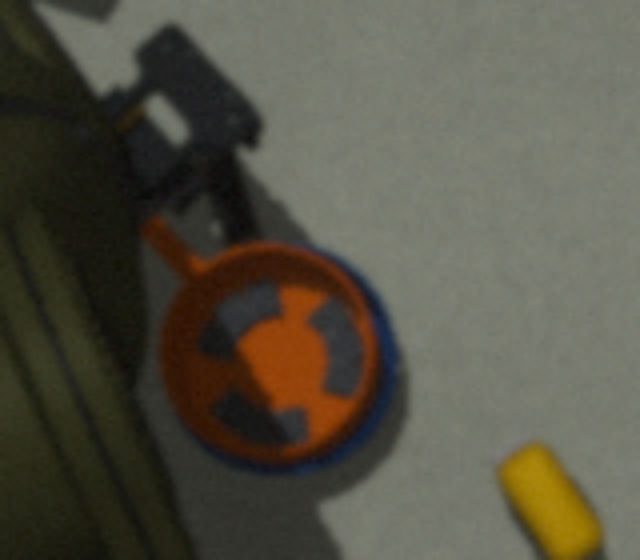

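The orange handle has turned with the jaws, from crop (150,225) inward at about 44°, and the blue pan has not moved. I'll lower 8 mm and go on in small steps, checking force each time.

```bash
python3 -m pendant '[[[0,0,0],[0,0.001,0.008],0.5],[[0,0,-0.035],[-0.004,0.002,0.008],0.5],[[0,0,-0.067],[-0.0085,0.003,0.008],0.5],[[0,0,-0.067],[-0.0085,0.003,0.008],0.5]]'; python3 -c "
from h import *
for a in (52,53):go(at((.505,.131),a,.112,.058,.015),a)"
```

```text
clock: 4.0
tool_pos: [0.5667, 0.2257, 0.0586]
eef_rot: [0.934, -0.358, -0.001, -0.0]
contact_force: [-0.2, 0.3, 0.8]
opening: 0.5
t 4.0 pos [0.5667 0.2257 0.0586] xang -41.9 F [-0.2  0.3  0.8] M [ 0.05 -0.09 -0.02] op 0.5 q7 -1.42
-> turn z -0.068 shift [-0.0053  0.001   0.0006]
t 4.0 pos [0.5667 0.2257 0.0586] xang -41.9 F [-0.2  0.3  0.8] M [ 0.05 -0.09 -0.02] op 0.5 q7 -1.42
-> turn z -0.086 shift [-0.0072  0.0014  0.0006]
```

```bash
python3 -m pendant '[[[0,0,-0.035],[-0.003,0.0005,0],0.5],[[0,0,-0.07],[-0.006,0.0012,0],0.5],[[0,0,-0.07],[-0.006,0.0012,0],0.5]]'; python3 -c "
from h import *
go(at((.505,.131),56,.112,.058,.015),56)"
```

```text
clock: 4.3
tool_pos: [0.5619, 0.2285, 0.0588]
eef_rot: [0.946, -0.325, -0.0, -0.0]
contact_force: [-0.8, 0.8, -0.5]
opening: 0.498
t 4.3 pos [0.5619 0.2285 0.0588] xang -37.9 F [-0.8  0.8 -0.5] M [-0.08 -0.06  0.04] op 0.498 q7 -1.38
-> turn z -0.069 shift [-0.0076  0.0012  0.0008]
```

```bash
python3 -m pendant '[[[0,0,-0.035],[-0.004,0.0007,0],0.5],[[0,0,-0.07],[-0.008,0.0015,0],0.5],[[0,0,-0.07],[-0.008,0.0015,0],0.5]]'; python3 -c "
from h import *
go(at((.505,.131),60,.112,.058,.015),60)"
```

```text
clock: 4.6
tool_pos: [0.5547, 0.2324, 0.0588]
eef_rot: [0.957, -0.292, -0.0, -0.0]
contact_force: [0.1, 0.5, -0.5]
opening: 0.499
t 4.6 pos [0.5547 0.2324 0.0588] xang -33.9 F [ 0.1  0.5 -0.5] M [-0.   -0.06 -0.03] op 0.499 q7 -1.35
-> turn z -0.068 shift [-0.0073  0.0011  0.0008]
```

```bash
python3 -m pendant '[[[0,0,-0.035],[-0.004,0.0007,0],0.5],[[0,0,-0.07],[-0.0076,0.0012,0],0.5],[[0,0,-0.07],[-0.0076,0.0012,0],0.5]]'; python3 -c "
from h import *
go(at((.505,.131),64,.112,.058,.015),64)"
```

```text
clock: 4.9
tool_pos: [0.5475, 0.2355, 0.0587]
eef_rot: [0.966, -0.258, -0.0, 0.0]
contact_force: [0.1, -0.4, 0.1]
opening: 0.5
t 4.9 pos [0.5475 0.2355 0.0587] xang -29.9 F [ 0.1 -0.4  0.1] M [-0.03 -0.07 -0.03] op 0.5 q7 -1.31
-> turn z -0.068 shift [-0.0073  0.001   0.0007]
```

```bash
python3 -m pendant '[[[0,0,-0.035],[-0.004,0.0007,0],0.5],[[0,0,-0.07],[-0.0076,0.0012,0],0.5],[[0,0,-0.07],[-0.0076,0.0012,0],0.5]]'; python3 -c "
from h import *
go(at((.505,.131),68,.112,.058,.015),68)
s=r.snapshot('side');cv2.imwrite('pics/s3.png',cv2.resize(s['image'][200:350,240:440],(800,600))[:,:,::-1])"
```

```text
clock: 5.2
tool_pos: [0.5409, 0.2376, 0.0587]
eef_rot: [0.975, -0.224, 0.0, 0.0]
contact_force: [1.5, -0.6, -0.4]
opening: 0.502
t 5.2 pos [0.5409 0.2376 0.0587] xang -25.9 F [ 1.5 -0.6 -0.4] M [-0.19 -0.37 -0.03] op 0.502 q7 -1.28
-> turn z -0.069 shift [-0.0083  0.0009  0.0007]
```

View pics/s3.png

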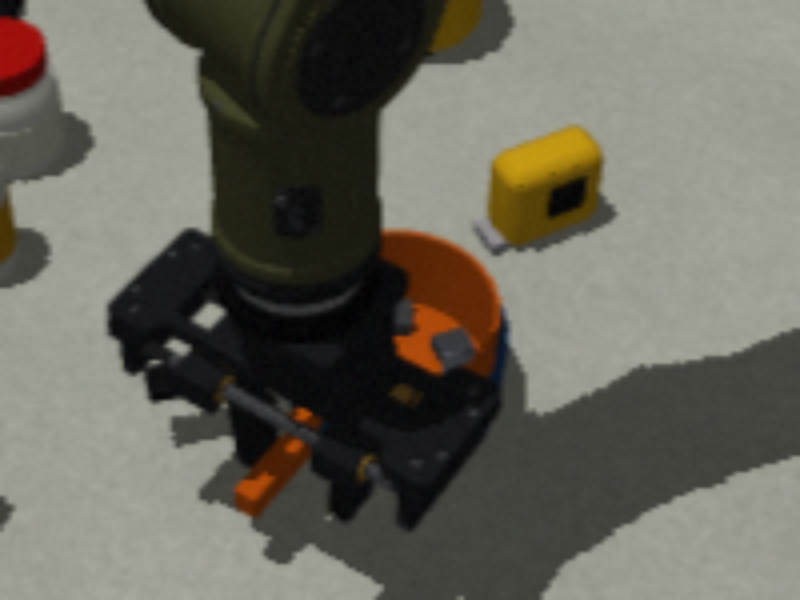

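The handle end is at crop (255,505) and the trailing finger is in contact. The moment has jumped, so the pan may have locked. I'll compare the visible rim height with the start image.

Run:
```python
from h import *
a=dict(np.load("pics/side0.npz")); b=r.snapshot("side"); np.savez("pics/side4.npz",**b)
top=r.snapshot("top"); t0=dict(np.load("pics/top0.npz")); np.savez("pics/top4.npz",**top)
ma=mask(a,*ORANGE,(338,275),45); mb=mask(b,*ORANGE,(345,275),45)
for c in range(340,366,3): print(c,[int(np.flatnonzero(m[:,c])[0]) if m[:,c].any() else None for m in(ma,mb)],end=" ")
print()
for z,an in((.071,62),(.062,62),(.071,65),(.062,65)): print(z,an,proj(b,at((.505,.131),an,.14,z)).round(1))
for z in(.085,.076): print(z,proj(b,at((.505,.131),-100,.0565,z)).round(1))
go(at((.505,.131),66,.112,.058,.015),66)
```

```text
340 [254, 258] 343 [255, 258] 346 [255, 258] 349 [256, 259] 352 [258, 261] 355 [259, 262] 358 [261, 264] 361 [265, 268] 364 [272, 274] 
0.071 62 [[299.7 318.5]]
0.062 62 [[299.9 321.2]]
0.071 65 [[302.6 320.3]]
0.062 65 [[302.8 322.9]]
0.085 [[347.1 254. ]]
0.076 [[347.  256.8]]
t 5.35 pos [0.541  0.2376 0.0587] xang -26.0 F [ 1.2 -0.3  0.6] M [-0.19 -0.27 -0.04] op 0.499 q7 -1.28
-> turn z -0.035 shift [-0.0046  0.0002  0.0007]
```

The rim has dropped 3 px, which is about 9 mm, so the pan is home at roughly 64°. I'll centre the jaws off the handle and rise.

```bash
python3 -m pendant '[[[0,0,0],[0.006,0,0],0.5],[[0,0,0],[0.012,0,0],0.5],[[0,0,0],[0.012,0,0],0.5],[[0,0,0],[0.012,0,-0.03],0.5],[[0,0,0],[0.012,0,-0.08],0.5],[[0,0,0],[0.012,0,-0.12],0.5],[[0,0,0],[0.012,0,-0.12],0.5]]'; python3 -c "
from h import *
go(at((.532,-.193),-10,.100,.12),-10)"
```

```text
clock: 6.05
tool_pos: [0.5548, 0.2345, 0.1842]
eef_rot: [0.974, -0.225, 0.004, -0.004]
contact_force: [0.3, 0.6, 0.0]
opening: 0.504
t 6.05 pos [0.5548 0.2345 0.1842] xang -26.0 F [0.3 0.6 0. ] M [ 0.01 -0.08 -0.01] op 0.504 q7 -1.2
-> turn z 1.291 shift [0.2629 0.3671 0.0625]
```

```bash
python3 -m pendant '[[[0,0,1.29],[0.263,0.367,0],0.5],[[0,0,1.29],[0.263,0.367,0],0.5],[[0,0,1.29],[0.263,0.367,0],0.5],[[0,0,1.29],[0.263,0.367,0],0.5],[[0,0,1.29],[0.263,0.367,0],0.5],[[0,0,1.29],[0.263,0.367,0],0.5],[[0,0,1.29],[0.263,0.367,0],0.5],[[0,0,1.29],[0.263,0.367,0],0.5],[[0,0,1.29],[0.263,0.367,0],0.5],[[0,0,1.29],[0.263,0.367,0],0.5]]'; python3 -m pendant '[[[0,0,0],[0,0,0],0.5],[[0,0,0],[0,0,0],0.5]]'
python3 - <<'E'
from h import *
t=r.snapshot("top"); s=r.snapshot("side"); np.savez("pics/top5.npz",**t); np.savez("pics/side5.npz",**s)
print("top orange home",pan(t,ORANGE,(250,259),.076,.0565,.062))
print("side orange home",pan(s,ORANGE,(338,275),.076,.0565,.062))
try: print("top yellow",pan(t,YELLOW,(403,250),.082,.0495,.056))
except Exception as e: print(e)
cv2.imwrite('pics/t5.png',np.hstack([cv2.resize(t['image'][170:310,180:320],(400,400)),cv2.resize(s['image'][150:310,260:420],(400,400))])[:,:,::-1])
go(at((.532,-.193),-10,.100,.036),-10)
E
```

```text
clock: 7.05
tool_pos: [0.6256, -0.2235, 0.1778]
eef_rot: [-0.638, 0.77, -0.003, -0.003]
contact_force: [-0.1, -0.8, 1.0]
opening: 0.498
clock: 7.25
tool_pos: [0.627, -0.2102, 0.1779]
eef_rot: [-0.644, 0.765, 0.001, 0.0]
contact_force: [-0.3, 0.0, 0.2]
opening: 0.498
top orange home (array([0.50391444, 0.13204069]), np.float64(63.40563512499716), np.int64(90), np.float64(0.14011279629906634))
side orange home (array([0.50650319, 0.13659254]), np.float64(64.47852301936317), np.int64(76), np.float64(0.1455522201117284))
top yellow (array([ 0.53137898, -0.19272637]), np.float64(-10.432927201217106), np.int64(49), np.float64(0.11436861424882366))
t 7.35 pos [ 0.6273 -0.2098  0.1784] xang -99.7 F [-0.3  0.9  0.1] M [ 0.09  0.01 -0.03] op 0.495 q7 -1.48
-> turn z 0.005 shift [ 0.0002 -0.0033  0.1424]
```

View pics/t5.png

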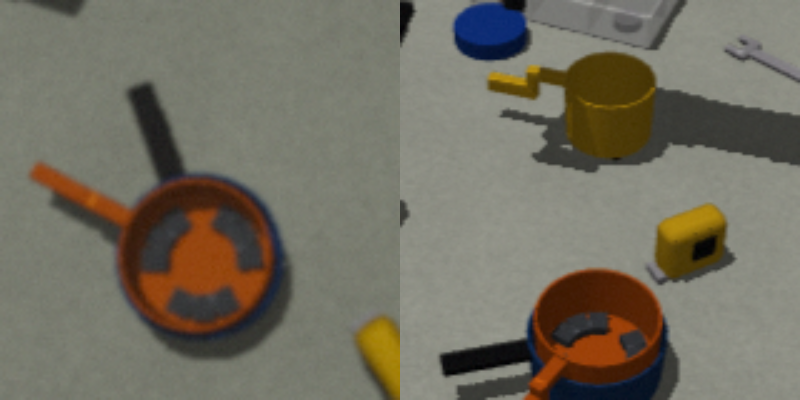

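The orange pan is home and concentric. Its handle is at about 63.5° (crop (40,172)) and the blue handle is separate at crop (142,90). The ring gaps show a free socket at 123.5°, which is where the yellow handle will go. The side half shows the yellow pan undisturbed. Now I'll grasp it.

```bash
python3 -m pendant '[[[0,0,0.005],[0,-0.003,0.04],0.5],[[0,0,0.005],[0,-0.003,0.08],0.5],[[0,0,0.005],[0,-0.003,0.115],0.5],[[0,0,0.005],[0,-0.003,0.135],0.5],[[0,0,0.005],[0,-0.003,0.142],0.5],[[0,0,0.005],[0,-0.003,0.142],0.5]]'; python3 -m pendant '[[[0,0,0],[0,0,0],0],[[0,0,0],[0,0,0],0],[[0,0,0],[0,0,0],0],[[0,0,0],[0,0,0],0],[[0,0,0],[0,0,0],0],[[0,0,0],[0,0,0],0],[[0,0,0],[0,0,0],0],[[0,0,0],[0,0,0],0]]' 55;  python3 -m pendant '[[[0,0,0],[0,0,-0.005],0],[[0,0,0],[0,0,-0.015],0],[[0,0,0],[0,0,-0.03],0],[[0,0,0],[0,0,-0.03],0],[[0,0,0],[0,0,-0.03],0]]'
python3 - <<'E'
from h import *
t=r.snapshot("top"); s=r.snapshot("side"); np.savez("pics/top6.npz",**t); np.savez("pics/side6.npz",**s)
cv2.imwrite('pics/t6.png',np.hstack([cv2.resize(t['image'][180:320,340:480],(400,400)),cv2.resize(s['image'][110:250,270:410],(400,400))])[:,:,::-1])
go(at((.504,.132),123.5,.100,.19),123.5)
E
```

```text
clock: 7.95
tool_pos: [0.63, -0.2117, 0.0361]
eef_rot: [-0.642, 0.767, 0.001, -0.0]
contact_force: [-0.4, 0.7, 0.6]
opening: 0.5
clock: 8.75
tool_pos: [0.6309, -0.2132, 0.0372]
eef_rot: [-0.641, 0.767, -0.001, 0.0]
contact_force: [1.1, 0.1, 3.9]
opening: 0.152
clock: 9.25
tool_pos: [0.6305, -0.2134, 0.0675]
eef_rot: [-0.641, 0.767, -0.001, 0.0]
contact_force: [-1.1, 0.4, -2.2]
opening: 0.147
t 9.35 pos [ 0.6299 -0.2131  0.0666] xang -100.2 F [-0.4  0.4 -2.2] M [-0.03 -0.19 -0.05] op 0.152 q7 -1.49
-> turn z -2.334 shift [-0.3896  0.2542 -0.1233]
```

View pics/t6.png

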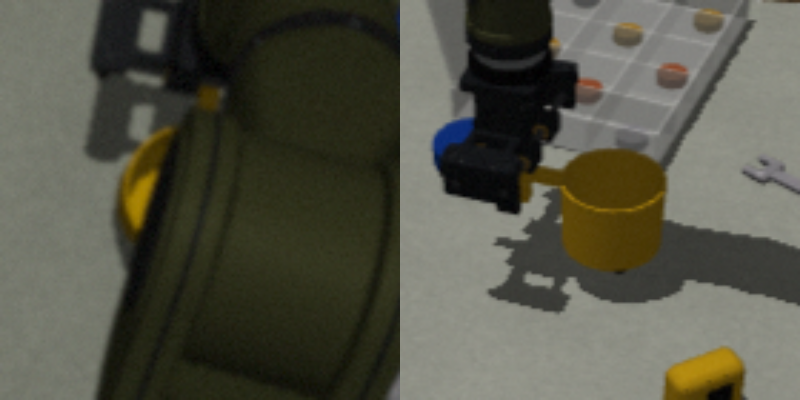

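The yellow pan is lifted and looks level in the side half, with its rim centred at crop (613,180). Next I lift higher and carry it with the turn.

```bash
python3 -m pendant '[[[0,0,0],[0,0,-0.02],0],[[0,0,0],[0,0,-0.05],0],[[0,0,0],[0,0,-0.08],0],[[0,0,0],[0,0,-0.11],0],[[0,0,0],[-0.01,0.006,-0.123],0],[[0,0,-0.06],[-0.029,0.019,-0.123],0],[[0,0,-0.17],[-0.049,0.032,-0.123],0],[[0,0,-0.29],[-0.068,0.045,-0.123],0],[[0,0,-0.4],[-0.088,0.057,-0.123],0],[[0,0,-0.52],[-0.107,0.07,-0.123],0]]'; python3 -c "
from h import *
go(at((.504,.132),123.5,.101,.19),123.5)"
```

```text
clock: 10.35
tool_pos: [0.5787, -0.0933, 0.1887]
eef_rot: [0.819, -0.574, -0.001, 0.0]
contact_force: [-0.8, -0.2, -0.7]
opening: 0.156
t 10.35 pos [ 0.5787 -0.0933  0.1887] xang -70.1 F [-0.8 -0.2 -0.7] M [ 0.05 -0.17  0.01] op 0.156 q7 -1.26
-> turn z -1.808 shift [-0.3354  0.0172 -0.0007]
```

```bash
python3 -m pendant '[[[0,0,-0.11],[-0.021,0.001,0],0],[[0,0,-0.22],[-0.042,0.002,0],0],[[0,0,-0.33],[-0.063,0.003,0],0],[[0,0,-0.44],[-0.084,0.004,0],0],[[0,0,-0.55],[-0.105,0.005,0],0],[[0,0,-0.66],[-0.126,0.006,0],0],[[0,0,-0.77],[-0.147,0.007,0],0],[[0,0,-0.88],[-0.168,0.008,0],0],[[0,0,-0.99],[-0.189,0.009,0],0],[[0,0,-1.1],[-0.21,0.01,0],0]]'; python3 -c "
from h import *
go(at((.504,.132),123.5,.101,.19),123.5)"
```

```text
clock: 11.35
tool_pos: [0.4985, 0.1003, 0.1889]
eef_rot: [0.998, -0.062, -0.001, 0.0]
contact_force: [1.5, -0.0, -1.9]
opening: 0.151
t 11.35 pos [0.4985 0.1003 0.1889] xang -7.1 F [ 1.5 -0.  -1.9] M [ 0.18 -0.06  0.05] op 0.151 q7 -0.84
-> turn z -0.708 shift [-0.0642 -0.1088 -0.001 ]
```

```bash
python3 -m pendant '[[[0,0,-0.1],[-0.009,-0.015,0],0],[[0,0,-0.2],[-0.018,-0.031,0],0],[[0,0,-0.3],[-0.027,-0.046,0],0],[[0,0,-0.4],[-0.036,-0.062,0],0],[[0,0,-0.5],[-0.045,-0.077,0],0],[[0,0,-0.6],[-0.054,-0.093,0],0],[[0,0,-0.708],[-0.064,-0.109,0],0],[[0,0,-0.708],[-0.064,-0.109,0],0],[[0,0,-0.708],[-0.064,-0.109,0],0]]'
python3 - <<'E'
from h import *
go(at((.504,.132),123.5,.101,.19),123.5)
t=r.snapshot("top"); s=r.snapshot("side"); np.savez("pics/top7.npz",**t); np.savez("pics/side7.npz",**s)
cv2.imwrite('pics/t7.png',np.hstack([cv2.resize(t['image'][160:320,180:340],(400,400)),cv2.resize(s['image'][160:320,260:420],(400,400))])[:,:,::-1])
E
```

```text
clock: 12.25
tool_pos: [0.45, 0.2149, 0.1891]
eef_rot: [0.959, 0.285, -0.001, 0.0]
contact_force: [1.0, 0.1, -2.7]
opening: 0.153
t 12.25 pos [0.45   0.2149 0.1891] xang 33.1 F [ 1.   0.1 -2.7] M [ 0.13 -0.    0.02] op 0.153 q7 -0.56
-> turn z -0.007 shift [-0.0008 -0.0021 -0.0009]
```

View pics/t7.png

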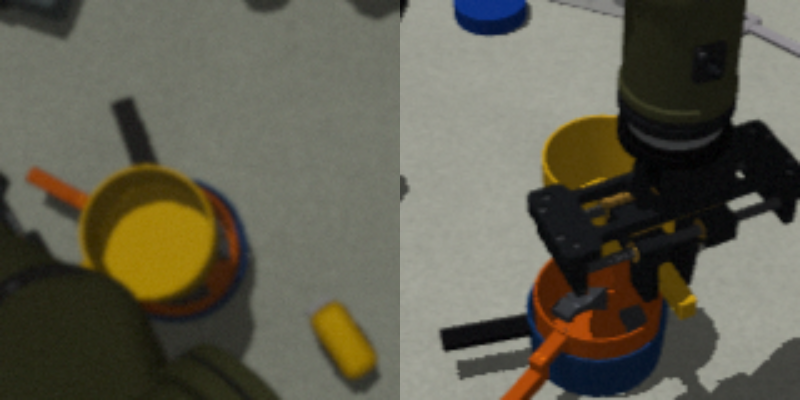

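The top half shows the yellow rim centred at about crop (148,235) and the orange below it, up and to the right of nadir as parallax predicts. The side half shows the pan upright above the orange one. I'll measure the rim centre against the orange centre.

Run:
```python
from h import *
t=dict(np.load("pics/top7.npz")); s=dict(np.load("pics/side7.npz"))
m=mask(t,*YELLOW,(239,254),40); c=cv2.findContours(m,cv2.RETR_EXTERNAL,cv2.CHAIN_APPROX_NONE)[0][0][:,0]
def fit(s,c,z,sel,x0):
    P=cast(s,c,z)[:,:2]
    for rad in(.0495,None):
        x=np.array([*x0,.0495])
        for _ in range(8):
            d=P-x[:2]; k=(abs(np.hypot(*d.T)-x[2])<.006)&sel(np.degrees(np.arctan2(d[:,1],d[:,0])))
            f=lambda v:np.hypot(*(P[k]-v[:2]).T)-(rad-.0005 if rad else v[2])
            x=least_squares(f,x,loss="soft_l1",f_scale=.001).x
        print(z,rad,x.round(4),k.sum(),"rms",np.sqrt((f(x)**2).mean()).round(4))
fit(t,c,.234,lambda a:(a>-110)&(a<80),(.5,.13))
ms=mask(s,*YELLOW,(333,235),45); cs=cv2.findContours(ms,cv2.RETR_EXTERNAL,cv2.CHAIN_APPROX_NONE)[0][0][:,0]
print("side bbox",cv2.boundingRect(cs))
for z in(.231,.234,.237): print(z,"pred side left/top px of rim",[proj(s,np.array([[.504+.0495*np.cos(a),.132+.0495*np.sin(a),z] for a in np.linspace(0,6.28,200)]))[:,i].min().round(1) for i in(0,1)])
st=r.get_state(); R=Ro.from_quat(st["eef_rot"]).as_matrix(); print("tool z",R[:,2].round(4))
```

```text
0.234 0.0495 [0.5013 0.1312 0.0495] 81 rms 0.0011
0.234 None [0.4999 0.1316 0.0501] 82 rms 0.001
side bbox (317, 206, 37, 30)
0.231 pred side left/top px of rim [np.float64(316.3), np.float64(205.9)]
0.234 pred side left/top px of rim [np.float64(316.2), np.float64(204.8)]
0.237 pred side left/top px of rim [np.float64(316.2), np.float64(203.6)]
tool z [-9.0e-04 -1.8e-03 -1.0e+00]
```

Run:
```python
from h import *
def ring(s,c,rad,z): return proj(s,np.array([[c[0]+rad*np.cos(a),c[1]+rad*np.sin(a),z] for a in np.linspace(0,6.28,400)]))
def chk(f,near,win,c,z,rng=YELLOW,rad=.0495):
    s=dict(np.load(f)); m=mask(s,*rng,near,win); p=ring(s,c,rad,z)
    cols=range(int(p[:,0].min())+4,int(p[:,0].max())-4,4)
    d=[]
    for u in cols:
        if m[:,u].any():
            v=p[abs(p[:,0]-u)<1][:,1].min(); d.append((u,round(np.flatnonzero(m[:,u])[0]-v,1)))
    print(f,z,d,"x0",np.flatnonzero(m.any(0))[0]-p[:,0].min().round(1))
chk("pics/side0.npz",(344,190),22,(.532,-.193),.082)
chk("pics/side7.npz",(333,235),45,(.5015,.131),.234)
chk("pics/side7.npz",(333,235),45,(.5015,.131),.230)
chk("pics/side5.npz",(338,275),27,(.504,.132),.076,ORANGE,.0565)
```

```text
pics/side0.npz 0.082 [(330, np.float64(0.1)), (334, np.float64(0.1)), (338, np.float64(0.2)), (342, np.float64(0.6)), (346, np.float64(0.6)), (350, np.float64(1.3)), (354, np.float64(1.3)), (358, np.float64(2.5))] x0 -2.0
pics/side7.npz 0.234 [(321, np.float64(1.2)), (325, np.float64(1.1)), (329, np.float64(1.1)), (333, np.float64(1.3)), (337, np.float64(1.1)), (341, np.float64(1.4)), (345, np.float64(1.4)), (349, np.float64(15.0)), (353, np.float64(17.2))] x0 -0.6000000000000227
pics/side7.npz 0.23 [(321, np.float64(-0.3)), (325, np.float64(-0.4)), (329, np.float64(-0.4)), (333, np.float64(-0.1)), (337, np.float64(-0.4)), (341, np.float64(-0.1)), (345, np.float64(-0.1)), (349, np.float64(13.5)), (353, np.float64(15.6))] x0 -0.6000000000000227
pics/side5.npz 0.076 [(318, np.float64(0.8)), (322, np.float64(1.1)), (326, np.float64(1.2)), (330, np.float64(1.7)), (334, np.float64(1.5)), (338, np.float64(1.8)), (342, np.float64(1.8)), (346, np.float64(1.3)), (350, np.float64(2.3)), (354, np.float64(2.9)), (358, np.float64(2.7))] x0 -1.1000000000000227
```

Yellow needs about (+2.5, +0.5) mm. I'll apply that, descend to just above the orange rim and measure again.

```bash
python3 -m pendant '[[[0,0,-0.007],[0.0024,0.001,0.01],0],[[0,0,-0.007],[0.0024,0.001,0.025],0],[[0,0,-0.007],[0.0024,0.001,0.04],0],[[0,0,-0.007],[0.0024,0.001,0.055],0],[[0,0,-0.007],[0.0024,0.001,0.065],0],[[0,0,-0.007],[0.0024,0.001,0.065],0],[[0,0,-0.007],[0.0024,0.001,0.065],0]]'
cat >> h.py <<'E'
def rim(t,near,z,sel,x0,rng=YELLOW,rad=.0495,win=45):
    c=cv2.findContours(mask(t,*rng,near,win),cv2.RETR_EXTERNAL,cv2.CHAIN_APPROX_NONE)[0][0][:,0]
    P=cast(t,c,z)[:,:2]; x=np.array(x0)
    for _ in range(8):
        d=P-x; k=(abs(np.hypot(*d.T)-rad)<.005)&sel(np.degrees(np.arctan2(d[:,1],d[:,0])))
        f=lambda v:np.hypot(*(P[k]-v).T)-rad+.0005
        x=least_squares(f,x,loss="soft_l1",f_scale=.001).x
    return x.round(4),k.sum(),np.sqrt((f(x)**2).mean()).round(4)
E
python3 - <<'E'
from h import *
t=r.snapshot("top"); np.savez("pics/top8.npz",**t)
z=float(r.get_state()["tool_pos"][2])-.037+.082
S=lambda a:(a>-110)&(a<80)
n=proj(t,(.504,.132,z))[0]
print(z,n,rim(t,n,z,S,(.504,.132)),rim(t,n,z,lambda a:(a>-90)&(a<90),(.504,.132)))
t5=dict(np.load("pics/top5.npz")); print("orange same arcs",rim(t5,(250,259),.076,S,(.504,.132),ORANGE,.0565,75),rim(t5,(250,259),.076,lambda a:(a>-90)&(a<90),(.504,.132),ORANGE,.0565,75))
go(at((.504,.132),123.5,.101,.19),123.5)
E
```

```text
clock: 13.05
tool_pos: [0.4537, 0.2157, 0.1246]
eef_rot: [0.957, 0.289, -0.0, 0.0]
contact_force: [0.0, 0.1, -1.7]
opening: 0.152
0.16998183674413891 [242.75586039 254.57881834] (array([0.5041, 0.1314]), np.int64(112), np.float64(0.0022)) (array([0.5041, 0.1313]), np.int64(113), np.float64(0.0023))
orange same arcs (array([0.5036, 0.1331]), np.int64(79), np.float64(0.0013)) (array([0.5036, 0.1331]), np.int64(74), np.float64(0.0013))
t 13.1 pos [0.4539 0.216  0.125 ] xang 33.6 F [-0.1  0.4 -2.5] M [ 0.13 -0.02 -0.05] op 0.151 q7 -0.65
-> turn z 0.001 shift [-0.0045 -0.0033 -0.065 ]
```

```bash
python3 -m pendant '[[[0,0,0],[0.0005,-0.001,0.005],0],[[0,0,0],[0.0005,-0.001,0.012],0],[[0,0,0],[0.0005,-0.001,0.02],0],[[0,0,0],[0.0005,-0.001,0.028],0],[[0,0,0],[0.0005,-0.001,0.035],0],[[0,0,0],[0.0005,-0.001,0.035],0]]'
python3 - <<'E'
from h import *
t=r.snapshot("top"); np.savez("pics/top9.npz",**t)
z=float(r.get_state()["tool_pos"][2])-.037+.082
n=proj(t,(.504,.132,z))[0]
print(z,rim(t,n,z,lambda a:(a>-110)&(a<80),(.504,.132)))
go(at((.504,.132),123.5,.101,.19),123.5)
s=r.snapshot("side")
cv2.imwrite('pics/t9.png',np.hstack([cv2.resize(t['image'][200:300,200:300],(400,400)),cv2.resize(s['image'][200:320,280:400],(400,400))])[:,:,::-1])
E
```

```text
clock: 13.7
tool_pos: [0.4529, 0.2167, 0.0886]
eef_rot: [0.957, 0.289, -0.001, 0.0]
contact_force: [0.4, -0.2, -1.8]
opening: 0.15
0.13409087179629997 (array([0.5044, 0.1327]), np.int64(87), np.float64(0.0018))
t 13.75 pos [0.4531 0.2168 0.0891] xang 33.6 F [-0.2  0.2 -1.8] M [ 0.22 -0.05 -0.01] op 0.154 q7 -0.71
-> turn z 0.002 shift [-0.0045 -0.0021 -0.1009]
```

View pics/t9.png

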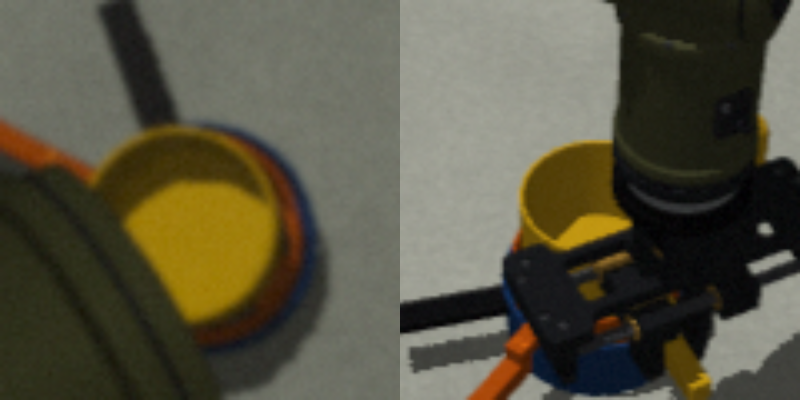

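The pan is entering the orange one, with the yellow rim centred at about crop (190,225) and no contact force beyond its weight. I'll continue down in steps.

```bash
python3 -m pendant '[[[0,0,0],[0,0,0.006],0],[[0,0,0],[0,0,0.012],0],[[0,0,0],[0,0,0.017],0],[[0,0,0],[0,0,0.017],0]]'; python3 -m pendant '[[[0,0,0],[0,0,0.003],0],[[0,0,0],[0,0,0.006],0],[[0,0,0],[0,0,0.006],0]]';python3 -c "
from h import *
go(at((.504,.132),123.5,.101,.19),123.5)"
```

```text
clock: 14.2
tool_pos: [0.4531, 0.2167, 0.072]
eef_rot: [0.957, 0.289, -0.001, 0.0]
contact_force: [-0.5, 0.0, -1.3]
opening: 0.149
clock: 14.5
tool_pos: [0.4533, 0.2169, 0.0664]
eef_rot: [0.957, 0.289, -0.0, 0.0]
contact_force: [-0.0, 0.0, -1.8]
opening: 0.154
t 14.5 pos [0.4533 0.2169 0.0664] xang 33.6 F [-0.   0.  -1.8] M [ 0.08 -0.02 -0.04] op 0.154 q7 -0.75
-> turn z 0.001 shift [-0.0046 -0.0022 -0.1236]
```

```bash
python3 -m pendant '[[[0,0,0],[0,0,0.002],0],[[0,0,0],[0,0,0.004],0],[[0,0,0],[0,0,0.004],0]]'; python3 -m pendant '[[[0,0,0],[0,0,0.002],0],[[0,0,0],[0,0,0.004],0],[[0,0,0],[0,0,0.004],0]]';python3 -c "
from h import *
go(at((.504,.132),123.5,.101,.19),123.5)"
```

```text
clock: 14.8
tool_pos: [0.4533, 0.2169, 0.0625]
eef_rot: [0.957, 0.289, -0.0, 0.0]
contact_force: [0.4, 0.6, -2.5]
opening: 0.149
clock: 15.1
tool_pos: [0.4533, 0.2169, 0.0585]
eef_rot: [0.957, 0.289, -0.0, 0.0]
contact_force: [-0.4, -0.3, -1.2]
opening: 0.152
t 15.1 pos [0.4533 0.2169 0.0585] xang 33.6 F [-0.4 -0.3 -1.2] M [0.14 0.01 0.04] op 0.152 q7 -0.76
-> turn z 0.001 shift [-0.0046 -0.0022 -0.1315]
```

```bash
python3 -m pendant '[[[0,0,0],[0,0,0.001],0],[[0,0,0],[0,0,0.002],0],[[0,0,0],[0,0,0.002],0]]';python3 -c "
from h import *
go(at((.504,.132),123.5,.101,.19),123.5)"; python3 -m pendant '[[[0,0,0],[0,0,0],0.2],[[0,0,0],[0,0,0],0.28],[[0,0,0],[0,0,0],0.36],[[0,0,0],[0,0,0],0.4],[[0,0,0],[0,0,0],0.4]]'
```

```text
clock: 15.4
tool_pos: [0.4534, 0.2171, 0.0567]
eef_rot: [0.957, 0.289, 0.0, 0.0]
contact_force: [0.7, -0.1, -1.5]
opening: 0.152
t 15.4 pos [0.4534 0.2171 0.0567] xang 33.6 F [ 0.7 -0.1 -1.5] M [ 0.06 -0.06  0.01] op 0.152 q7 -0.76
-> turn z 0.002 shift [-0.0048 -0.0022 -0.1333]
clock: 15.9
tool_pos: [0.4535, 0.2169, 0.0568]
eef_rot: [0.957, 0.289, 0.0, 0.0]
contact_force: [0.5, -0.5, -0.6]
opening: 0.397
```

```bash
python3 -m pendant '[[[0,0,0],[0,0,-0.01],0.4],[[0,0,0],[0,0,-0.03],0.4],[[0,0,0],[0,0,-0.07],0.4],[[0,0,0],[0,0,-0.12],0.4],[[0,0,0],[0,0,-0.16],0.4],[[0,0,0],[0,0,-0.18],0.4],[[0,0,0],[0,0,-0.18],0.4]]'; python3 -m pendant '[[[0,0,0],[-0.23,0.35,0],0.4],[[0,0,0],[-0.23,0.35,0],0.4],[[0,0,0],[-0.23,0.35,0],0.4],[[0,0,0],[-0.23,0.35,0],0.4],[[0,0,0],[-0.23,0.35,0],0.4],[[0,0,0],[-0.23,0.35,0],0.4],[[0,0,0],[-0.23,0.35,0],0.4],[[0,0,0],[-0.23,0.35,0],0.4],[[0,0,0],[-0.23,0.35,0],0.4],[[0,0,0],[-0.23,0.35,0],0.4]]';python3 - <<'E'
from h import *
t=r.snapshot("top"); s=r.snapshot("side"); np.savez("pics/top10.npz",**t)
S=lambda a:(a>-90)&(a<80)
n=proj(t,(.504,.132,.101))[0]
print("yellow",rim(t,n,.101,S,(.504,.132)),pan(t,YELLOW,n,.101,.0495,.075)[:3],"orange",rim(t,n,.076,S,(.504,.132),ORANGE,.0565,75))
a,b=dict(np.load("pics/side0.npz")),s
my=mask(s,*YELLOW,(338,265),30)
def ring(c,rad,z): return proj(s,np.array([[c[0]+rad*np.cos(a),c[1]+rad*np.sin(a),z] for a in np.linspace(0,6.28,400)]))
for z in(.101,.110):
    p=ring((.504,.132),.0495,z); print(z,[(u,round(float(np.flatnonzero(my[:,u])[0]-p[abs(p[:,0]-u)<1][:,1].min()),1)) for u in range(320,354,6) if my[:,u].any()])
cv2.imwrite('pics/t10.png',np.hstack([cv2.resize(t['image'][170:310,180:320],(400,400)),cv2.resize(s['image'][210:330,270:390],(400,400))])[:,:,::-1])
E
```

```text
clock: 16.6
tool_pos: [0.4547, 0.218, 0.2402]
eef_rot: [0.957, 0.289, 0.003, -0.001]
contact_force: [0.6, 0.9, -0.4]
opening: 0.399
clock: 17.6
tool_pos: [0.4538, -0.2056, 0.2355]
eef_rot: [0.958, 0.285, -0.001, -0.0]
contact_force: [-0.7, 0.6, -0.3]
opening: 0.398
yellow (array([0.505 , 0.1341]), np.int64(65), np.float64(0.0008)) (array([0.50498201, 0.13437109]), np.float64(122.83243084486439), np.int64(83)) orange (array([0.5043, 0.1359]), np.int64(70), np.float64(0.0019))
0.101 [(320, 0.8), (326, 1.2), (332, 1.4), (338, 2.2), (344, 2.1), (350, 2.8)]
0.11 [(320, 3.6), (326, 4.1), (332, 4.3), (338, 5.1), (344, 4.9), (350, 5.7)]
```

View pics/t10.png

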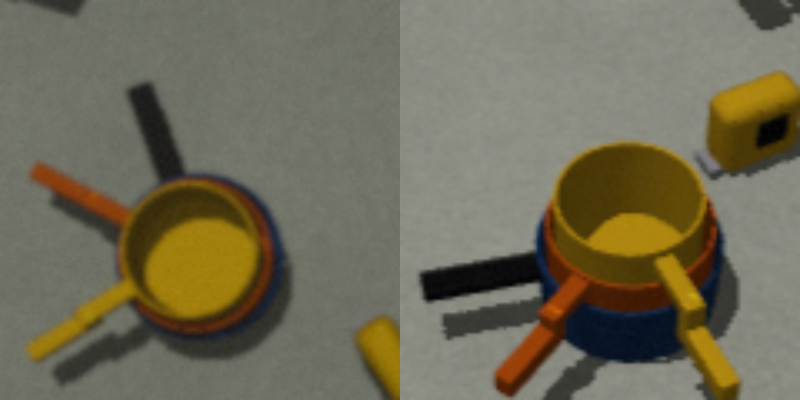

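All three handles are fanned out: blue at crop (142,90), orange at (40,172) and yellow at (38,350). The yellow rim height fits "home" with the same residual the orange rim showed when home, and fits "proud" about 3 px worse. Handing in.

```bash
python3 -c "
from plant import r
print(r.finish_job())"
```

```text
the job is handed in; nothing more can be done
None
```

I pushed the orange handle anticlockwise, with the jaws straddling it, until the pan dropped and locked at about 48° from the blue handle. I then gripped the yellow pan by its handle, carried it over and lowered it all the way into the orange pan before letting go. The job was handed in at about 18 s and no verdict is given.

**Last checks:**
- **Orange pan:** after the push its rim had dropped 3 px in the side view, which is about 9 mm, so it is home. The blue pan showed no visible movement.
- **Yellow pan:** its rim height matches home, and proud fits about 3 px worse. In the last view its axis is about 2 mm from the orange one.
- **Handles:** blue is at about 15°, orange at about 63.5° and yellow at about 123°, so none lies over another.
- **Robot and bystanders:** the gripper was clear of everything and the parts of the scene I viewed looked untouched. I did not measure the bystanders' positions.

**Disagreement:** the two cameras differ by up to about 5 mm in position, and the side view reads 1 to 3 px off in height. I therefore relied on differences within one camera.

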